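# Blow the dust off a tray of watches

### The job

Slide the tray with the three watches fully home into the bay of the blow-off hood, all the watches staying in it. Then, with the gripper, pull the air valve's spring-return handle out until its pointer is on the red mark, and keep it there: finish while still holding the handle at the mark, with the tray left home in the hood. Do not shift the mark, and leave the other things on the bench where they are.

Things in the scene. Friction and masses are not known exactly. Their poses are not given: they have to be found in the camera images.
- hood: Blow-off hood fixed to the bench, left or right of the valve: low grey box, 150 deep x 148 wide x 85 mm high, foot flanges 182 wide and 6 high, its top a grille of five steel bars across the bay. The bay, open to the front, has no floor or sill (the bench runs into it): 134 wide, 80 high, 110 mm deep to a solid back stop. Origin: middle of the mouth at bench level; x points into the bay, z up.
- tray: Loose wooden tray, 4 compartments lined blue, 110 (x) x 120 (y) x 22 mm high, 0.3 to 0.5 kg with its three watches, on the bench before the hood. Origin: centre of its underside; the +x end goes in first, the brass handle is at the -x end. Fully home it touches the back stop: origin 55 mm inside the mouth, -x wall flush with the mouth, handle 45 mm outside it.
- tray_handle (a point): The tray's handle: upright brass post, 20 (x) x 24 mm (y), 2 to 50 mm above the bench, joined to the tray by a brass neck 16 wide and 4 to 16 mm high. This point is the post's centre, 100 mm from the tray's origin along its -x, 30 mm high.
- valve: Blue air valve block fixed to the bench, 145 (x) x 90 (y) x 55 mm high, beside the hood. Origin: on the bench under the rest position of its pull handle; the block reaches from 80 mm before the origin (-x) to 65 mm behind it. The handle is pulled along the valve's -x; z up.
- pull: Spring-return pull handle on the valve's top, on a steel carriage; a thin black pointer bar (4 mm) crosses the block's top under it. Origin: on the pointer's line under the post's centre, at the block's top (55 mm over the bench); axes as the valve's. Slides 0 to 70 mm along the valve's -x; the spring resists with 4 N at rest plus 1 N per 10 mm and draws it back when let go.
- pull_grip (a point): Where to grip the pull handle: upright black post with a yellow band, 22 (x) x 24 mm (y), 62 to 107 mm above the bench. This point is on its axis, 90 mm above the bench (35 mm over pull).
- mark: The red mark: a pair of flat red clips, 12 mm long along the pull, 3 mm high, on the white scales at both sides of the block's top; set 28 to 52 mm out (valve's -x) from the handle's rest position; stiff, stays as set. Origin: on the handle's line, middle of the red; the pointer is on its middle when the origins of pull and mark coincide.
- watch_a: Watch head without strap, white dial, steel, 37 mm across, 10 mm thick, 50 g, lying loose in a compartment of the tray. Origin: centre of its underside.
- watch_b: Watch head without strap, black dial, steel, 37 mm across, 10 mm thick, 50 g, lying loose in a compartment of the tray. Origin: centre of its underside.
- watch_c: Watch head without strap, blue dial, steel, 37 mm across, 10 mm thick, 50 g, lying loose in a compartment of the tray. Origin: centre of its underside.
- loupe: Bystander: black eyeglass loupe, a waisted ring 32 mm across and 28 mm high, standing in front of the air valve. Origin: centre of its underside.
- oiler: Bystander: green oil can, 58 mm across, 90 mm high with its thin spout, on the left. Origin: centre of its underside.
- blower: Bystander: black rubber bulb blower standing upright, 60 mm across, 97 mm high, on the left. Origin: centre of its underside.
- dish: Bystander: clear glass dish, 90 mm across, 18 mm high, on the right. Origin: centre of its underside.
- driver0: Bystander: brass watch screwdriver lying on the right, 85 mm long, 16 mm wide and 10 mm high at most. Origin: on the bench under its thicker part, x to the blade.
- driver1: Bystander: second such screwdriver, beside the first. Origin: on the bench under its thicker part, x to the blade.
- parts_box: Bystander: open wooden box with one divider, 130 x 170 x 35 mm, far left. Origin: centre of its underside.
Not all that is in view belongs to the job. Leave any orange or turquoise look-alike of the tray alone.

How it is judged:
By the outcome, as a careful person would: the job done as asked, in the order asked, and still so for the second after the job is handed in, while the arm keeps its last pose, push and grip.
It also fails if it takes over 58 s, if anything falls off the work surface, if the arm or the gripper's body presses on something with over 40 N, if the wrist force passes 120 N, or if a joint passes its speed limit or range.

### The arm

A 7-joint arm with a two-finger parallel gripper is mounted at the origin on the work surface. World frame = base frame: x ahead of the robot, y to its left, z up, the work surface at z = 0. Lengths are in mm, angles in rad, forces in N, time in s.
With the tool pointing down it reaches from about 400 to 900 mm from the base axis. Payload 5.6 kg.
Tool frame: the origin (TCP) lies midway between the tips of the shut fingers; the grasp point (between the pads) lies 19 mm behind it; z points along the fingers, y is the line along which they close (so a half turn about z gives the same grasp; the last joint's range is limited). The gripper opens to 92 mm and grips with 3 to 60 N. Pads are 20 mm wide; open, the fingers measure 128 mm over their backs; the gripper's body (75 mm by 189 mm) begins 69 mm behind the grasp point.
Start: joints at [-1.365, 0.468, -0.012, 1.603, 0.006, 1.071, -0.056], TCP at [160.098, 629.982, 214.592] pointing down, gripper open.
Joint ranges: [-2.53, 2.53], [-0.31, 2.02], [-1.57, 1.55], [0.28, 2.44], [-1.29, 4.43], [0.15, 1.84], [-2.92, 2.92]. Speed limits (rad/s): [2.57, 2.57, 3.14, 3.14, 3.14, 3.14, 3.14].

### API

Orientations are given as a rotation vector (axis times angle).
In Python, from workcell import env gives the robot as it stands.
- The arm moves only by the tool play_rows, never from a script. Its argument "motion" is a list of rows, each a list of 5 numbers: the shift along the world's x, y, z in mm, then the turn about the world's z in degrees, then the finger opening in mm, from 0 to 91.9. In form: [[tx, ty, tz, turn, jaw], ...]. A call has 1 to 12 rows; each row shifts and turns the commanded pose from where the row before left it; what a row does not reach is not made up. A row lasts 1/10 s, in which the tool goes at most 50 mm and 8.59 degrees, less where a joint would pass 70% of its speed; a pose out of reach is approached as far as the arm can. A call is refused whole if a number of a shift passes 50 or a number of a turn 8.59, either way. A call with a gripper value outside its range is refused whole. The fingers move at their own pace and stop on an object; the grip force is fixed at half the most. Time passes only in rows, so rows that do not move let the fingers close. It gives the time, the measured TCP pose, the force, the opening and the grip force at its end, in the units of the state.
- env.state(): the state, without advancing time (a new reading comes with each control period).
- env.get_image(name): name is "scene" or "top" or "wrist"; returns the picture (420x560x3 uint8, red, green, blue); there is no depth.
- env.camera_model(name): a dict with "fx", "fy", "cx", "cy" (pixels), "R" (3x3) and "t" (3): a world point X has camera coordinates R X + t; the wrist camera has in their place "T_tool_cam" (4x4, takes a point from camera to tool coordinates, whose origin is the TCP and whose axes are the flange's). Camera axes: x right, y down, z forward; pixel columns grow to the right and rows downward; lengths in mm; the calibration is good to about 2 mm. A picture is of the moment at which its call begins: read the wrist's pose just before it. camera_model takes no time and is no camera call.
- env.job_done(): hands the job in; it is judged then, once.
The state is a dict: "clock": time; "q": joint angles; "qd": joint speeds; "effort": joint torques, N m; "position": TCP position; "tool_rot": TCP orientation; "force": force on the tool from outside, world axes, zero at the start; "ft_torque": the same for the moment, N m; "width": finger opening in mm; "finger_force": force on a finger pad.
Only numpy, scipy, OpenCV 4.12 (cv2) and the standard library are available. Lean on these libraries where they do the work, as an engineer would, in place of code of your own. Each camera call takes 0.05 s, during which the arm holds its last target. There are 200 camera calls.

## Working session

There is one attempt and no reset: what is moved stays moved. The work goes in short steps, Python scripts to look and compute and a tool call to move; the robot and the scene stay as the last step left them, time stands still between calls to the robot, and variables do not carry over. Pictures are saved under pics/ and viewed, at most 10 in all, crops included, and the job is handed in when it is done.

Besides the shell and the picture viewer there is one more tool, called after ">>>" as name(argument=value, ...), one argument or row to a line, values as JSON. play_rows: Moves the arm, as the interface text tells. Its arguments: {"type":"object","properties":{"motion":{"type":"array"}},"required":["motion"]}

```bash
mkdir -p pics
python3 - <<'E'
from workcell import env
import cv2
for n in("scene","top"):
    cv2.imwrite(f"pics/{n}0.png",env.get_image(n)[:,:,::-1]); m=env.camera_model(n); print(n,m)
print(env.camera_model("wrist")); print(env.state())
E
```

```text
scene {'fx': 469.0463385434639, 'fy': 469.0463385434639, 'cx': 272.877165959415, 'cy': 214.13546788945712, 'R': array([[ 0.69474298,  0.71915426, -0.01222064],
       [ 0.52267292, -0.51645741, -0.67829548],
       [-0.49411052,  0.46485363, -0.73468762]]), 't': array([-396.74800979, -157.42064828, 1629.90559225])}
top {'fx': 542.1436747024595, 'fy': 542.1436747024595, 'cx': 283.5488092262989, 'cy': 204.10407840154144, 'R': array([[ 0.01265122, -0.99985372,  0.01151058],
       [-0.98991033, -0.01414848, -0.1409871 ],
       [ 0.14112933, -0.00961078, -0.98994452]]), 't': array([  78.87362998,  479.74576515, 1625.8984056 ])}
{'fx': 341.1098117366992, 'fy': 341.1098117366992, 'cx': 282.04067315915654, 'cy': 208.61571811369402, 'T_tool_cam': array([[-6.96516764e-04, -9.59987027e-01, -2.80043608e-01,
         8.01041018e+01],
       [ 9.99999757e-01, -6.61604221e-04, -2.19198452e-04,
        -8.73009491e-01],
       [ 2.51496375e-05, -2.80043692e-01,  9.59987255e-01,
        -1.70143831e+02],
       [ 0.00000000e+00,  0.00000000e+00,  0.00000000e+00,
         1.00000000e+00]])}
{'clock': 0.1, 'q': array([-1.36498161,  0.46832361, -0.0116122 ,  1.60352083,  0.00601179,
        1.07138087, -0.0562569 ]), 'qd': array([-0.00075126, -0.00101943, -0.00111173, -0.00223031,  0.00092493,
        0.00051995, -0.00055756]), 'effort': array([ 1.08214517e-03, -5.21653712e+01, -1.23400823e-02, -2.44370663e+01,
       -5.67641237e-02,  1.40663763e-02,  5.66064307e-05]), 'position': array([160.0010921 , 629.46453115, 213.71764132]), 'tool_rot': array([-3.89831622e-01, -3.11723311e+00,  2.50757781e-03]), 'force': array([ 0.13812116, -0.16887159, -0.35309496]), 'ft_torque': array([0.0224643 , 0.00139138, 0.00682919]), 'finger_force': 0.0, 'width': 91.91033770057889}
```

View pics/scene0.png

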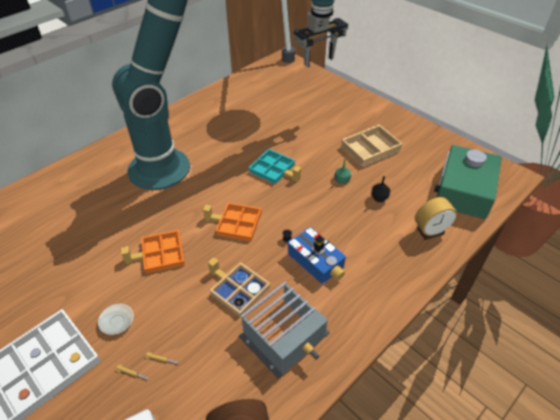

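View pics/top0.png

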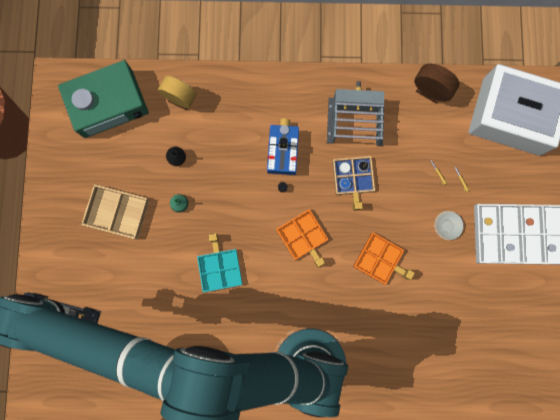

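Tray candidates in the top view are the wooden one with blue lining (355,176), orange (303,235) and (380,258), and turquoise (220,270). The description fits only the wooden one at (355,176). I'll check it in a close crop.

```bash
cat > h.py <<'E'
from workcell import env
import cv2, numpy as np
from scipy.spatial.transform import Rotation as Ro
def cam(n,s=None):
    m=env.camera_model(n)
    if n!="wrist": return m,m["R"],m["t"]
    s=s or env.state(); T=np.eye(4); T[:3,:3]=Ro.from_rotvec(s["tool_rot"]).as_matrix(); T[:3,3]=s["position"]
    W=np.linalg.inv(T@m["T_tool_cam"]); return m,W[:3,:3],W[:3,3]
def ray(c,uv,z):
    m,R,t=c; d=R.T@np.array([(uv[0]-m["cx"])/m["fx"],(uv[1]-m["cy"])/m["fy"],1]); o=-R.T@t
    return o+d*(z-o[2])/d[2]
def proj(c,X):
    m,R,t=c; p=R@np.array(X,float)+t; return np.array([m["fx"]*p[0]/p[2]+m["cx"],m["fy"]*p[1]/p[2]+m["cy"]])
E
python3 - <<'E'
from h import *
im=cv2.imread("pics/top0.png"); c=im[75:220,255:405]
cv2.imwrite("pics/c1.png",cv2.resize(c,None,fx=4,fy=4,interpolation=cv2.INTER_CUBIC))
c=cam("top")
for n,uv,z in [("tray",(355,176),22),("trayhandle",(358,206),50),("hoodL",(329,144),0),("hoodR",(384,144),0),("valve",(283,150),55),("post",(283,144),107),("loupe",(283,187),28)]: print(n,ray(c,uv,z).round())
E
```

```text
tray [ 572. -136.   22.]
trayhandle [ 474. -140.   50.]
hoodL [678. -57.   0.]
hoodR [ 681. -232.    0.]
valve [643.  89.  55.]
post [648.  90. 107.]
loupe [533.  88.  28.]
```

View pics/c1.png

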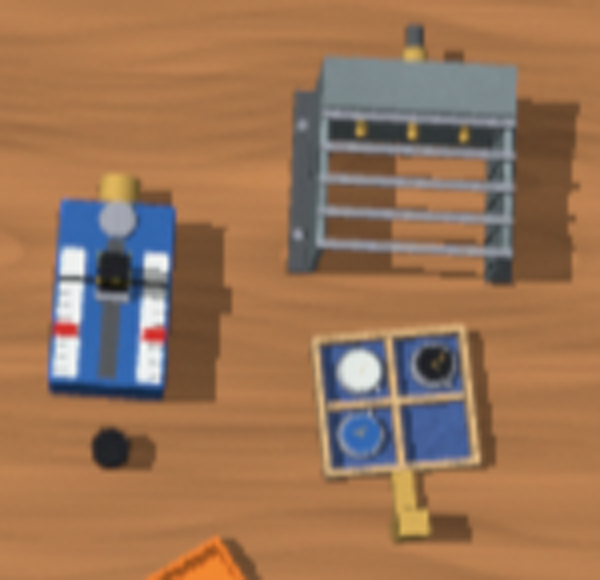

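The crop confirms it: a wooden tray with blue lining and white, black and blue watches, its handle toward the robot. The hood is straight ahead and the valve to its left, with the pointer at crop y≈280 and the red clips at y≈330.

Run:
```python
from h import *
c=cam("top")
P=lambda u,v,z: ray(c,(u/4+255-.4,v/4+75-.4),z)
def show(n,L):
    for u,v,z in L: print(n,P(u,v,z).round(1))
show("tray",[(313,338,22),(466,327,22),(481,464,22),(326,478,22)])
show("handle",[(412,519,50),(400,540,50),(429,535,50)])
show("hoodbackTop",[(324,114,85),(515,122,85),(324,58,85),(518,66,85)])
show("hoodfrontTop",[(318,242,85),(513,252,85)])
show("flangeL",[(289,272,6),(294,93,6)])
show("flangeR front",[(512,282,6)])
show("valve top",[(63,200,55),(176,207,55),(164,387,55),(50,382,55)])
show("pointer",[(60,278,57),(168,285,57)])
show("mark",[(64,329,58),(154,335,58)])
show("post",[(114,266,107)])
```

```text
tray [624.4 -66.9  22. ]
tray [ 635.  -186.7   22. ]
tray [ 526.6 -197.2   22. ]
tray [513.9 -77.   22. ]
handle [ 478.8 -139.2   50. ]
handle [ 462.5 -130.    50. ]
handle [ 466.7 -152.1   50. ]
hoodbackTop [784.6 -69.   85. ]
hoodbackTop [ 780.7 -214.8   85. ]
hoodbackTop [829.1 -69.   85. ]
hoodbackTop [ 825.2 -217.7   85. ]
hoodfrontTop [684.2 -64.3  85. ]
hoodfrontTop [ 678.7 -211.9   85. ]
flangeL [681.2 -49.5   6. ]
flangeL [828.5 -53.4   6. ]
flangeR front [ 675.8 -226.3    6. ]
valve top [722.7 129.4  55. ]
valve top [718.5  42.2  55. ]
valve top [576.9  50.1  55. ]
valve top [579.5 137.   55. ]
pointer [660.4 130.7  57. ]
pointer [656.2  47.8  57. ]
mark [620.3 126.9  58. ]
mark [616.6  58.2  58. ]
post [657.3  89.8 107. ]
```

>>> play_rows(
  motion=[
    [45,-45,5,0,91.9],
    [45,-45,5,0,91.9],
    [45,-50,5,0,91.9],
    [45,-50,5,0,91.9],
    [45,-50,5,0,91.9],
    [30,-50,5,0,91.9],
    [10,-50,0,0,91.9],
    [0,-50,0,0,91.9],
    [0,-50,0,0,91.9],
    [0,-50,0,0,91.9],
    [0,-50,0,0,91.9],
    [0,-50,0,0,91.9],
  ],
)

```text
clock: 1.3
position: [365.5, 104.5, 237.7]
tool_rot: [0.39, 3.117, 0.0]
force: [2.0, -0.5, 1.2]
width: 91.8
finger_force: 0.0
```

>>> play_rows(
  motion=[
    [20,-35,10,5,91.9],
    [20,-35,10,5,91.9],
    [20,-35,10,5,91.9],
    [15,-35,5,4.3,91.9],
    [0,-35,0,0,91.9],
    [0,-35,0,0,91.9],
    [0,-33,0,0,91.9],
    [0,0,0,0,91.9],
    [0,0,0,0,91.9],
  ],
)

```text
clock: 2.2
position: [440.8, -136.6, 272.6]
tool_rot: [0.136, -3.138, -0.001]
force: [-0.3, -0.1, -0.5]
width: 91.9
finger_force: 0.0
```

Run:
```python
from h import *
import json
s=env.state(); im=env.get_image("wrist")[:,:,::-1]
print(s["position"],s["tool_rot"],s["qd"].round(3))
json.dump({k:np.array(s[k]).tolist() for k in("position","tool_rot")},open("w1.json","w"))
cv2.imwrite("pics/w1.png",im)
cv2.imwrite("pics/w1b.png",cv2.resize(im,(800,600),interpolation=cv2.INTER_CUBIC))
```

```text
[ 440.75278991 -136.56571466  272.5518487 ] [ 1.35613337e-01 -3.13803585e+00 -6.28504732e-04] [-0.023 -0.003 -0.03   0.005 -0.002 -0.    -0.001]
```

View pics/w1b.png

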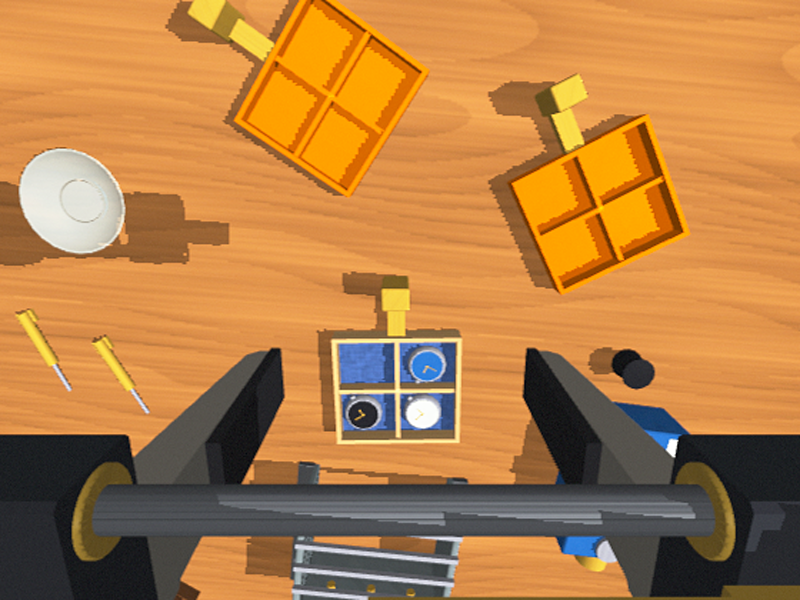

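Wrist view: tray handle post top at (396,298), tray corners at about (332,340), (461,331), (461,441) and (337,444), with clear space for the fingers on both sides.

Run:
```python
from h import *
import json
s=json.load(open("w1.json")); c=cam("wrist",s)
P=lambda u,v,z: ray(c,(u*.7-.15,v*.7-.15),z)
for n,u,v,z in [("post",396,299,50),("postL",382.5,299,50),("postR",410,299,50),("t00",332,340,22),("t01",461,331,22),("t11",461,441,22),("t10",337,444,22),("orange corner",561,293,22),("loupe",638,373,28)]: print(n,P(u,v,z).round(1))
# orange/top nearest
for uv in [(279,225),(322,240),(319,262),(400,277),(412,273)]: print(uv,ray(cam("top"),uv,22).round())
```

```text
post [ 475.9 -140.    50. ]
postL [ 476.9 -151.3   50. ]
postR [ 474.9 -128.3   50. ]
t00 [ 528.4 -195.4   22. ]
t01 [509.5 -77.9  22. ]
t11 [623.6 -64.2  22. ]
t10 [ 637.4 -185.5   22. ]
orange corner [465.9   7.2  22. ]
loupe [534.5  89.8  28. ]
(279, 225) [415.  98.  22.]
(322, 240) [371. -34.  22.]
(319, 262) [304. -25.  22.]
(400, 277) [ 262. -271.   22.]
(412, 273) [ 275. -307.   22.]
```

>>> play_rows(
  motion=[
    [15,-2,-35,0,91.9],
    [15,-1.5,-35,0,91.9],
    [5,0,-35,0,91.9],
    [0,0,-35,0,91.9],
    [0,0,-35,0,91.9],
    [0,0,-35,0,91.9],
    [0,0,-30,0,91.9],
    [0,0,-18,0,91.9],
    [0,0,0,0,91.9],
    [0,0,0,0,91.9],
  ],
)

```text
clock: 3.25
position: [476.3, -139.0, 14.9]
tool_rot: [0.14, -3.138, -0.001]
force: [-0.0, -0.5, -0.1]
width: 92.0
finger_force: 0.0
```

Close, let the fingers settle.

>>> play_rows(
  motion=[
    [0,-0.5,0,0,60],
    [0,0,0,0,40],
    [0,0,0,0,28],
    [0,0,0,0,20],
    [0,0,0,0,15],
    [0,0,0,0,15],
    [0,0,0,0,15],
    [0,0,0,0,15],
  ],
)

```text
clock: 4.05
position: [476.1, -140.5, 14.8]
tool_rot: [0.138, -3.139, -0.0]
force: [0.7, 0.3, 0.1]
width: 30.1
finger_force: 0.0
```

>>> play_rows(
  motion=[
    [0,0,0,0,15],
    [0,0,0,0,15],
    [0,0,0,0,15],
    [0,0,0,0,15],
  ],
)

```text
clock: 4.45
position: [476.1, -140.4, 14.8]
tool_rot: [0.139, -3.138, -0.0]
force: [-0.2, -0.0, -0.1]
width: 24.0
finger_force: 30.0
```

>>> play_rows(
  motion=[
    [0,1,0,-0.8,15],
    [1,1.5,0,-1.2,15],
    [2,1.5,0,-1.2,15],
    [3,1.5,0,-1.2,15],
    [4,1.5,0,-1.2,15],
    [5,1,0,-1.1,15],
    [5,0,0,0,15],
    [5,-0.3,0,0,15],
    [5,-0.2,0,0,15],
    [3,0,0,0,15],
    [0,0,0,0,15],
    [0,0,0,0,15],
  ],
)

```text
clock: 5.65
position: [510.0, -133.0, 14.8]
tool_rot: [0.045, 3.14, -0.001]
force: [0.9, -0.2, -2.7]
width: 23.7
finger_force: 30.0
```

Run:
```python
from h import *
im=env.get_image("top")[:,:,::-1]; w=env.get_image("wrist")[:,:,::-1]
a=cv2.resize(im[85:205,300:410],(550,600),interpolation=cv2.INTER_CUBIC)
cv2.imwrite("pics/t2.png",a); cv2.imwrite("pics/w2.png",w)
```

```text
(no output)
```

View pics/t2.png

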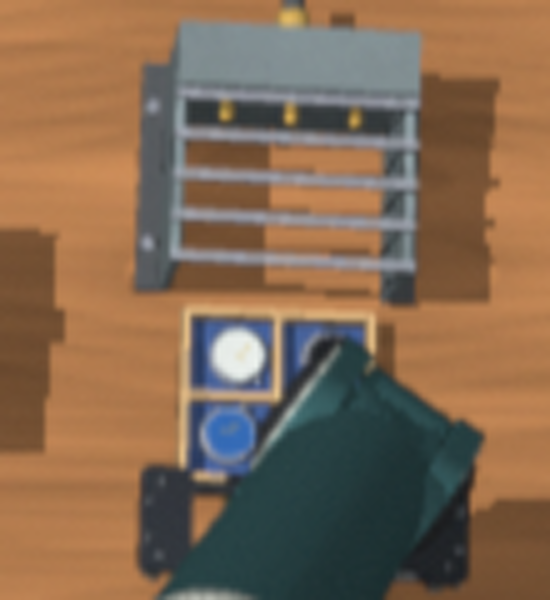

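Tray front edge runs from (184,308) to (375,315); hood flange fronts are at (136,290) and (413,302).

Run:
```python
from h import *
c=cam("top")
P=lambda u,v,z: ray(c,(u/5+300-.4,v/5+85-.4),z)
a,b=P(184,308,22),P(375,315,22); f,g=P(136,290,6),P(413,302,6)
print(a,b,(a+b)/2,np.degrees(np.arctan2(a[0]-b[0],a[1]-b[1])))
print(f,g,(f+g)/2,np.degrees(np.arctan2(f[0]-g[0],f[1]-g[1])))
for u,v in[(178,95),(418,104),(173,256),(414,267)]: print(P(u,v,85).round(1))
```

```text
[665.91453232 -78.07331051  22.        ] [ 663.27842015 -197.95794025   22.        ] [ 664.59647623 -138.01562538   22.        ] 1.2596591127639296
[681.21023747 -49.39125374   6.        ] [ 676.1519827  -225.06952513    6.        ] [ 678.68111008 -137.23038944    6.        ] 1.6492455188824735
[783.  -67.7  85. ]
[ 779.8 -214.3   85. ]
[682.  -64.6  85. ]
[ 677.5 -210.5   85. ]
```

>>> play_rows(
  motion=[
    [4,-0.1,0,0,15],
    [8,-0.2,0,0,15],
    [12,-0.3,0,0,15],
    [12,-0.3,0,0,15],
    [12,-0.3,0,0,15],
    [12,-0.4,0,0,15],
    [12,-0.4,0,0,15],
    [12,-0.3,0,0,15],
    [12,-0.3,0,-0.2,15],
    [8,-0.3,0,0,15],
    [4,0,0,0,15],
    [2,0,0,0,15],
  ],
)

```text
clock: 6.95
position: [619.1, -135.9, 14.8]
tool_rot: [-0.051, -3.141, -0.0]
force: [-4.8, 0.2, 4.3]
width: 23.9
finger_force: 30.0
```

>>> play_rows(
  motion=[
    [3,0,0,0,15],
    [3,-0.1,0,0,15],
    [2,-0.1,0,0,15],
    [2,0,0,0,15],
    [1,0,0,0,15],
    [1,0,0,0,15],
  ],
)

```text
clock: 7.55
position: [631.0, -136.1, 14.8]
tool_rot: [-0.051, -3.141, -0.0]
force: [-4.1, -0.1, 3.9]
width: 23.7
finger_force: 30.0
```

>>> play_rows(
  motion=[
    [1,0,0,0,15],
    [1,0,0,0,15],
    [1,0,0,0,15],
  ],
)

```text
clock: 7.85
position: [632.3, -136.0, 14.8]
tool_rot: [-0.051, -3.137, -0.002]
force: [-10.2, 2.0, 8.7]
width: 23.7
finger_force: 30.0
```

>>> play_rows(
  motion=[
    [1,0,0,0,15],
    [0.5,0,0,0,15],
    [0,0,0,0,15],
  ],
)

```text
clock: 8.15
position: [632.4, -136.0, 14.8]
tool_rot: [-0.051, -3.135, -0.002]
force: [-12.8, 0.1, 11.0]
width: 23.9
finger_force: 30.0
```

>>> play_rows(
  motion=[
    [-1.5,0,0,0,15],
    [0,0,0,0,30],
    [0,0,0,0,50],
    [0,0,0,0,70],
    [0,0,0,0,80],
    [0,0,0,0,80],
    [0,0,0,0,80],
    [0,0,0,0,80],
    [0,0,10,0,80],
    [0,0,20,0,80],
    [0,0,35,0,80],
    [0,0,40,0,80],
  ],
)

```text
clock: 9.35
position: [633.3, -136.0, 120.6]
tool_rot: [-0.051, -3.139, -0.0]
force: [0.6, 0.1, -0.4]
width: 80.1
finger_force: 0.0
```

>>> play_rows(
  motion=[
    [0,10,40,0,80],
    [-10,30,40,0,80],
    [-10,40,40,-1.2,80],
    [-10,40,25,0,80],
    [-10,40,0,0,80],
    [-10,40,0,0,80],
    [0,25,0,0,80],
    [0,0,0,0,80],
    [0,0,0,0,80],
  ],
)

```text
clock: 10.25
position: [585.5, 83.1, 259.4]
tool_rot: [0.083, 3.14, -0.0]
force: [-0.4, -1.2, 0.4]
width: 80.3
finger_force: 0.0
```

Run:
```python
from h import *
import json
s=env.state(); im=env.get_image("wrist")[:,:,::-1]; t=env.get_image("top")[:,:,::-1]
print(s["position"],s["tool_rot"],s["qd"].round(3))
json.dump({k:np.array(s[k]).tolist() for k in("position","tool_rot")},open("w3.json","w"))
cv2.imwrite("pics/w3.png",im)
a=cv2.resize(im[120:320,140:420],(798,570),interpolation=cv2.INTER_CUBIC)
cv2.imwrite("pics/w3b.png",a)
cv2.imwrite("pics/t3b.png",cv2.resize(t[85:205,300:410],(550,600),interpolation=cv2.INTER_CUBIC))
```

```text
[585.53065883  83.10224796 259.41882567] [ 8.26201108e-02  3.13988613e+00 -2.24438023e-04] [ 0.031  0.002  0.024  0.004  0.003 -0.003  0.001]
```

View pics/w3b.png

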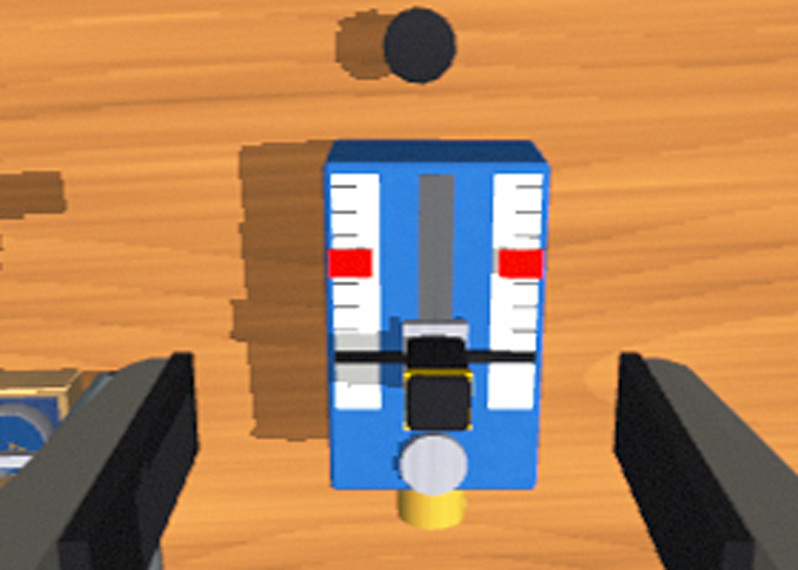

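View pics/t3b.png

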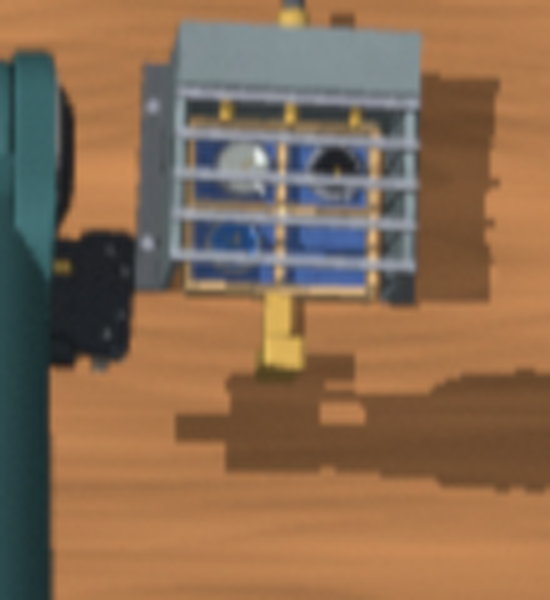

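Top view: the tray is home in the hood with all three watches in it. Wrist view: red clips at (351,263) and (521,264), pointer at y≈357, post top centred at about (438,402) in the crop.

Run:
```python
from h import *
import json
s=json.load(open("w3.json")); c=cam("wrist",s)
im=cv2.imread("pics/w3.png")[120:320,140:420]; hs=cv2.cvtColor(im,cv2.COLOR_BGR2HSV)
red=((hs[...,0]<6)|(hs[...,0]>174))&(hs[...,1]>200)&(hs[...,2]>120)
n,_,st,ce=cv2.connectedComponentsWithStats(red.astype(np.uint8))
R=[]
for i in range(1,n):
    if st[i,4]>30: R.append(ray(c,ce[i]+[140,120],58)); print("red",ce[i],st[i],R[-1].round(1))
g=im.max(2).astype(float)
Q=[]
for u0,u1 in((120,140),(168,186)):
    b=g[117:135,u0:u1]; w=np.clip(90-b,0,None); v=(w*np.arange(117,135)[:,None]).sum()/w.sum()
    for z in(56,59): print("ptr",v,z,ray(c,((u0+u1-1)/2+140,v+120),z).round(1))
    Q.append(ray(c,((u0+u1-1)/2+140,v+120),57.5))
k=lambda u,v:(u/2.85+140-.3,v/2.85+120-.3)
for z,l in((107,[(407,376),(470,376),(470,430),(408,430)]),(55,[(327,163),(548,163),(537,489),(331,489)])):
    for p in l: print(z,ray(c,k(*p),z).round(1))
m=np.mean(R,0);q=np.mean(Q,0);print(m,q,q-m)
```

```text
red [122.44094488  91.96850394] [115  88  15   9 127] [616.5  58.3  58. ]
red [182.15671642  92.03731343] [175  88  15  10 134] [620.2 126.2  58. ]
ptr 124.78346101847679 56 [657.8  63.7  56. ]
ptr 124.78346101847679 59 [656.6  63.9  59. ]
ptr 124.75902864259028 56 [660.7 118.9  56. ]
ptr 124.75902864259028 59 [659.5 118.7  59. ]
107 [645.2  79.6 107. ]
107 [646.4 102.2 107. ]
107 [667.7 101.5 107. ]
107 [666.5  78.9 107. ]
55 [576.2  52.   55. ]
55 [580.8 138.3  55. ]
55 [723.5 131.8  55. ]
55 [718.8  42.9  55. ]
[618.34792317  92.27180751  58.        ] [658.65417223  91.29822111  57.5       ] [40.30624905 -0.97358641 -0.5       ]
```

>>> play_rows(
  motion=[
    [15,2.5,-20,0,80],
    [25,3,-30,0,80],
    [25,2,-30,0,80],
    [7,0,-30,0,80],
    [0,0,-30,0,80],
    [0,0,-25,0,80],
    [0,0,-15,0,80],
    [0,0,-7,0,80],
    [0,0,0,0,60],
    [0,0,0,0,45],
  ],
)

```text
clock: 11.35
position: [658.5, 90.4, 73.1]
tool_rot: [0.084, 3.138, 0.0]
force: [0.0, 0.0, 0.8]
width: 66.2
finger_force: 0.0
```

>>> play_rows(
  motion=[
    [-1,0.3,-1,0,35],
    [0,0,0,0,28],
    [0,0,0,0,20],
    [0,0,0,0,15],
    [0,0,0,0,15],
    [0,0,0,0,15],
    [0,0,0,0,15],
    [0,0,0,0,15],
    [0,0,0,0,15],
    [0,0,0,0,15],
  ],
)

```text
clock: 12.35
position: [656.6, 91.2, 71.0]
tool_rot: [0.084, 3.14, 0.001]
force: [-1.0, 1.0, 2.4]
width: 24.2
finger_force: 30.0
```

>>> play_rows(
  motion=[
    [-2,0.1,0,0,15],
    [-4,0.2,0,0,15],
    [-6,0.3,0,0,15],
    [-6,0.3,0,0,15],
    [-6,0.3,0,0,15],
    [-6,0.3,0,0,15],
    [-4,0.3,0,0,15],
    [-3,0.1,0,0,15],
    [-2,0.1,0,0,15],
    [0,0,0,0,15],
    [0,0,0,0,15],
    [0,0,0,0,15],
  ],
)

```text
clock: 13.55
position: [619.7, 93.2, 71.0]
tool_rot: [0.084, 3.136, -0.0]
force: [7.0, 1.0, -4.6]
width: 23.6
finger_force: 30.0
```

Run:
```python
from h import *
import json
s=env.state(); im=env.get_image("wrist")[:,:,::-1]; t=env.get_image("top")[:,:,::-1]
print(s["position"],s["force"],s["width"])
json.dump({k:np.array(s[k]).tolist() for k in("position","tool_rot")},open("w4.json","w"))
cv2.imwrite("pics/w4.png",im);cv2.imwrite("pics/t4.png",t);sc=env.get_image("scene")[:,:,::-1];cv2.imwrite("pics/s4.png",sc)
a=cv2.resize(im,(800,600),interpolation=cv2.INTER_CUBIC)
cv2.imwrite("pics/w4b.png",a)
```

```text
[619.72659669  93.17944863  71.0204639 ] [ 7.01788785  0.98404631 -4.55663443] 23.569939832363996
```

View pics/w4b.png

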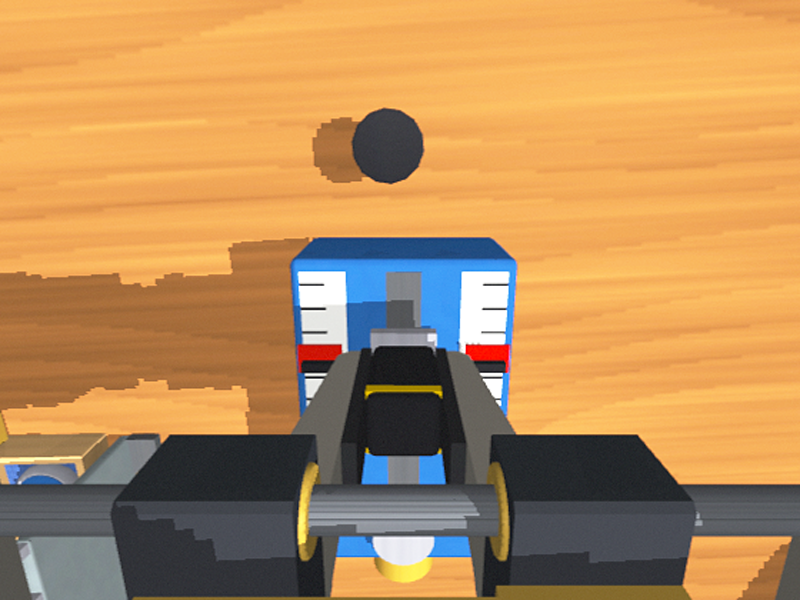

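The pointer lies on the near-hood part of the red: black at y≈367, red from 345 to about 373. It still needs a few millimetres, so I'll measure it.

Run:
```python
from h import *
import json
s=json.load(open("w4.json")); c=cam("wrist",s); im=cv2.imread("pics/w4.png")
for u in(210,212,214,222,228,335,345,350,353,355):print(u,[tuple(int(x) for x in im[v,u,::-1]) for v in range(239,265)])
R=Ro.from_rotvec(s["tool_rot"]).as_matrix()
# expected rows of red (centre from w3: 618.35,y) edges & pointer now
ax=np.array([.9986,-.052,0])
for y,m in((58.3,616.5),(126.2,620.2)):
  for d in(-6,0,6): print(y,d,proj(c,np.array([m,y,58])+d*ax).round(1))
```

```text
210 [(30, 98, 172), (58, 85, 142), (157, 31, 42), (204, 2, 0), (209, 20, 0), (207, 19, 4), (206, 11, 0), (205, 16, 0), (210, 27, 22), (208, 20, 0), (207, 21, 6), (208, 19, 4), (210, 21, 0), (214, 19, 4), (196, 16, 0), (172, 21, 14), (168, 28, 22), (167, 22, 15), (174, 26, 20), (174, 22, 18), (178, 26, 16), (149, 34, 37), (60, 88, 148), (35, 96, 163), (42, 95, 161), (40, 93, 158)]
212 [(199, 212, 224), (196, 182, 186), (161, 62, 61), (206, 19, 0), (206, 16, 0), (207, 21, 0), (205, 20, 6), (206, 21, 1), (206, 23, 9), (207, 23, 2), (208, 22, 8), (208, 22, 2), (216, 21, 2), (83, 29, 34), (16, 29, 31), (22, 32, 33), (32, 34, 40), (33, 37, 39), (32, 35, 39), (32, 32, 36), (31, 33, 40), (28, 29, 27), (32, 76, 133), (36, 99, 174), (37, 101, 174), (38, 101, 174)]
214 [(233, 237, 233), (221, 201, 196), (163, 67, 66), (203, 10, 0), (207, 16, 0), (207, 23, 10), (207, 23, 6), (206, 21, 0), (206, 22, 0), (207, 17, 1), (209, 27, 5), (209, 17, 4), (218, 16, 0), (72, 24, 23), (19, 24, 27), (25, 28, 30), (35, 38, 40), (34, 37, 39), (30, 32, 33), (40, 36, 41), (32, 34, 35), (21, 20, 26), (192, 191, 187
[... 2181 characters left out ...]
5), (142, 29, 26), (38, 34, 35), (30, 52, 58), (36, 56, 59), (80, 51, 55), (85, 55, 58), (85, 51, 53), (88, 46, 40), (55, 138, 236), (52, 153, 246), (60, 154, 246), (61, 153, 244)]
355 [(55, 157, 247), (78, 127, 219), (194, 42, 68), (255, 0, 0), (255, 11, 0), (255, 10, 0), (255, 8, 0), (255, 6, 0), (255, 4, 0), (255, 18, 0), (255, 4, 0), (255, 2, 0), (255, 6, 0), (255, 50, 57), (255, 47, 60), (255, 45, 56), (255, 43, 54), (255, 44, 51), (255, 69, 105), (255, 71, 109), (255, 71, 116), (255, 91, 154), (104, 156, 255), (46, 156, 252), (50, 156, 250), (54, 158, 249)]
58.3 -6 [222.4 241. ]
58.3 0 [223.  250.7]
58.3 6 [223.5 260.1]
126.2 -6 [340.7 241.1]
126.2 0 [340.2 250.7]
126.2 6 [339.7 260.2]
```

>>> play_rows(
  motion=[
    [-1.5,0.1,0,0,15],
    [-1.5,0.1,0,0,15],
    [-0.5,0,0,0,15],
    [0,0,0,0,15],
    [0,0,0,0,15],
    [0,0,0,0,15],
  ],
)

```text
clock: 14.3
position: [616.5, 93.4, 71.0]
tool_rot: [0.084, 3.135, -0.0]
force: [8.6, 1.0, -5.0]
width: 23.8
finger_force: 30.0
```

Run:
```python
from h import *
s=env.state(); im=env.get_image("wrist")[:,:,::-1]; t=env.get_image("top")[:,:,::-1]
print(s["position"],s["force"],s["width"])
c=cam("wrist",s)
for u in(218,226,345,350,355):print(u,[(v,*(int(x) for x in im[v,u,::-1])) for v in range(238,270)])
ax=np.array([.9986,-.052,0]); m=np.array([620.2,126.2,58])
print([proj(c,m+d*ax).round(1) for d in(-6,0,6)],[proj(c,m+d*ax+[0,0,h]).round(1) for d in(-2,2) for h in (0,1,2)])
a=cv2.resize(im[200:320,180:380],(800,480),interpolation=cv2.INTER_CUBIC);b=cv2.resize(t[85:205,260:410],(150,120))
a[360:480,:150]=b
cv2.imwrite("pics/w5b.png",a)
```

```text
[616.45738401  93.3721416   71.01881601] [ 8.577707    0.99754897 -4.96938466] 23.76696236835696
218 [(238, 64, 63, 67), (239, 235, 235, 232), (240, 233, 233, 230), (241, 228, 229, 227), (242, 230, 231, 228), (243, 230, 231, 228), (244, 229, 232, 229), (245, 235, 244, 240), (246, 147, 85, 82), (247, 201, 5, 0), (248, 207, 19, 0), (249, 207, 20, 4), (250, 210, 23, 19), (251, 217, 20, 0), (252, 75, 30, 32), (253, 20, 27, 30), (254, 23, 28, 31), (255, 35, 36, 40), (256, 36, 37, 40), (257, 38, 36, 37), (258, 36, 36, 40), (259, 36, 39, 44), (260, 22, 35, 40), (261, 163, 30, 26), (262, 210, 23, 17), (263, 207, 16, 3), (264, 205, 15, 0), (265, 204, 6, 0), (266, 232, 242, 240), (267, 242, 246, 244), (268, 112, 113, 112), (269, 21, 20, 25)]
226 [(238, 62, 63, 65), (239, 234, 235, 232), (240, 233, 234, 230), (241, 229, 230, 227), (242, 229, 231, 227), (243, 230, 231, 227), (244, 232, 234, 230), (245, 236, 245, 242), (246, 149, 87, 82), (247, 200, 0, 0), (248, 209, 20, 8), (249, 205, 18, 0), (250, 210, 23, 8), (251, 220, 24, 6), (252, 76, 30, 30), (253, 14, 24, 28), (254, 29, 28, 32), (255, 35,
[... 1747 characters left out ...]
55), (246, 145, 49, 88), (247, 255, 6, 0), (248, 255, 3, 0), (249, 255, 13, 0), (250, 255, 12, 0), (251, 255, 5, 0), (252, 255, 42, 50), (253, 255, 44, 56), (254, 255, 45, 55), (255, 255, 41, 51), (256, 255, 44, 54), (257, 255, 69, 106), (258, 255, 70, 110), (259, 255, 78, 121), (260, 251, 97, 164), (261, 249, 98, 170), (262, 247, 94, 164), (263, 247, 96, 167), (264, 244, 111, 204), (265, 250, 109, 195), (266, 97, 150, 252), (267, 40, 150, 248), (268, 42, 147, 246), (269, 79, 148, 238)]
[array([340.4, 246.4]), array([339.9, 255.9]), array([339.4, 265.3])] [array([340. , 252.7]), array([340.3, 253.4]), array([340.6, 254.2]), array([339.7, 259. ]), array([340. , 259.8]), array([340.3, 260.5])]
```

View pics/w5b.png

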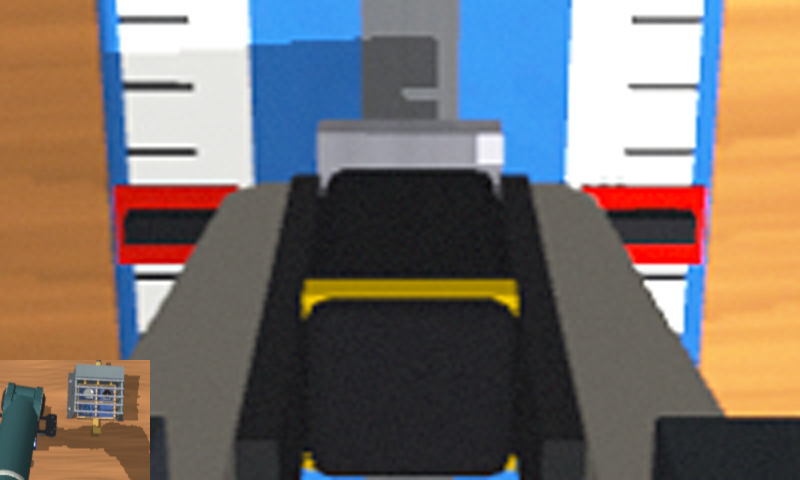

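The pointer sits in the middle of both red clips: black at rows 254–260.5, red at 246–265.5, which matches the centred projection. The tray is still home, so I'm handing in.

```bash
python3 -c "
from workcell import env
s=env.state();print(s['position'],s['clock']);print(env.job_done())"
```

```text
[616.46115236  93.39067945  71.03346834] 14.4
the job is handed in; nothing more can be done
None
```

The tray is fully home in the hood with all three watches in it, and the gripper is still holding the valve handle with its pointer on the middle of the red mark; I handed the job in at 14.4 s, and the judge's verdict was not shown.

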